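# Make the table slicer safe: clear it, close the blade, pin it

## Task

The hinged-blade slicer on the hob cover has been left standing open. Take the lime out from under its blade and put it in the white bowl, bring the blade fully down into its guide, and push the red-headed safety pin fully home, through the guide and the hole in the blade, so that the blade is locked. Leave everything else where it stands.

Things in the scene. Friction and masses are not known exactly. Their poses are not given: they have to be found in the camera images.
- slicer: fixed slicer on the bamboo hob cover (cover top z = 0.0455): dark board 18 mm thick, x = -85 to 55, y = -150 to 150 mm; origin on its underside below the blade's pivot line, z up. The blade runs along +y at x = 0 from a pivot bracket at (0, -120, 38) mm (two steel cheeks, 34 mm long, up to z = 66) to a guide at y = 65 to 95 mm, up to z = 58. Board top z = 18
- sleeve_mouth (a point): on the slicer, centre of the outer mouth of the guide's pin sleeve, at (-70, 80, 38) mm of the slicer. The sleeve is the guide's -x block, x = -70 to -4 mm, bore 12 mm along the slicer's x
- pin_hole (a point): on the slicer, centre of the far end of the guide's other block (x = 4 to 14 mm, hole 13 mm in line with the sleeve), at (14, 80, 38) mm. Between the blocks is the 8 mm slot for the blade
- blade (a joint): angle of the blade about its pivot: 0 is fully down in the guide, on its stop; grows as it is raised, to 1.9 rad. Stiff hinge: stays where left, 2 to 4 N at the handle moves it. Blade 34 mm high, 5 mm thick; a 14 mm hole 200 mm from the pivot lines up with the guide's bores only at 0; black handle, 24 mm thick, 228 to 298 mm from the pivot
- handle_top (a point): on the upper side of the blade's black handle, 263 mm from the pivot, 14 mm off the pivot line; y axis along the blade away from the pivot, z axis out of the blade's back, away from the cutting edge
- pin: loose steel safety pin lying in the sleeve along the slicer's x: shaft 10 mm thick, 90 mm long, chamfered tip; origin on its axis where the red head (domed, 28 mm across, 14 mm thick) begins, x axis towards the tip. It starts pulled back, tip just short of the slot; fully home its head meets the sleeve's mouth and its tip stands 6 mm out of the far block
- pin_tip (a point): tip of the pin, on its axis
- pin_head (a point): middle of the domed outer face of the pin's red head, x axis towards the tip
- lime: green lime, 55 x 44 x 44 mm, long along its x, lying on the slicer's board under the raised blade; origin at the middle of its underside as it starts
- bowl: round white bowl, 120 mm across the rim, 48 mm high, loose on the hob cover; origin at the centre of its underside
- honey_jar: honey jar with a green lid, 70 mm across, 101 mm high, bystander; origin at the centre of its underside
- mustard_jar: mustard jar with a pale lid, 64 mm across, 109 mm high, bystander; origin at the centre of its underside
- timer: red and white kitchen timer, 66 mm across, 57 mm high, bystander; origin at the centre of its underside
- spice_a: spice jar with a red cap, 45 mm across, 106 mm high, bystander; origin at the centre of its underside
- spice_b: second spice jar with a red cap, 45 mm across, 106 mm high, bystander; origin at the centre of its underside
- matchbox: matchbox 37 x 56 x 15 mm lying flat, bystander; origin at the centre of its underside
- lime_center (a point): centre of the lime, 22 mm above the board at the start

How it is judged (in metres and radians):
On the way, in this order (a step that is already met when the one before it is completed fails the run):
1. the lime is in the bowl (horizontal distance between lime_center and bowl below 0.045 m and z of lime_center in the frame of bowl below 0.055 m), for 0.2 s.
2. the blade is fully down (value of joint blade below 0.03 rad), for 0.2 s.
3. the pin is pushed home (x of pin_tip in the frame of slicer above 0.0165 m), for 0.2 s.
At the end, for the whole second after the job is handed in: the lime lies at rest in the bowl, which stands upright on the hob cover; the blade is down (joint under 0.03 rad); the pin is through sleeve, blade and far block, its head within 3.5 mm of the sleeve's mouth, and at rest (all of step 1 and angle between bowl's own z axis and vertical below 0.15 rad and height (world z) of bowl below 0.06 m and linear speed of each of lime, pin below 0.02 m/s and value of joint blade below 0.03 rad and x of pin_tip in the frame of slicer above 0.0165 m and distance between pin_tip and pin_hole below 0.011 m and angle between the x axis of pin and the x axis of slicer, either way round below 0.1 rad); the robot touches nothing.
It fails at once if a bystander (honey jar, mustard jar, timer, spice jar, matchbox) is shifted by more than 30 mm (distance of any of honey_jar, mustard_jar, timer, spice_a, spice_b, matchbox from where it was at the start of the episode above 0.03 m).
It also fails if it takes over 70 s, if anything falls off the work surface, if the arm or the gripper's body presses on something with over 40 N, if the wrist force passes 120 N, or if a joint passes its speed limit or range.

## Robot

A 6-joint arm with a two-finger parallel gripper is mounted at the origin on a cart in front of the work surface, level with it; the furniture and walls round the work are solid. World frame = base frame: x ahead of the robot, y to its left, z up, the work surface at z = 0. Lengths are in m, angles in degrees, forces in N, time in s.
With the tool pointing down it reaches from about 0.4 to 0.825 m from the base axis. Payload 7 kg.
Tool frame: the origin (TCP) lies midway between the tips of the shut fingers; the grasp point (between the pads) lies ctrl.grasp_offset behind it (ctrl.grasp_offset is the distance from the TCP to the grasp point, in m); z points along the fingers, y is the line along which they close (so a half turn about z gives the same grasp; the last joint's range is limited). The gripper opens to 88 mm and grips with 3 to 60 N. Pads are 19 mm wide; open, the fingers measure 130 mm over their backs; the gripper's body (78 mm by 193 mm) begins 47 mm behind the grasp point.
Start: joints at [82.97, 20.546, 0.682, 0, -70.136, -16.507], TCP at [0.27, 0.619, 0.227] pointing down, gripper open.
Joint ranges: [-176.03, 176.03], [-82.01, 121.73], [-58.28, 71.71], [-173.87, 95.51], [-174.79, -0.11], [-173.66, 173.66]. Speed limits (degrees/s): [136.94, 136.94, 172.46, 180, 180, 180].

## Interface

Orientations are given as [roll, pitch, yaw] about the fixed x, y, z axes, in that order (R = Rz(yaw) Ry(pitch) Rx(roll)).
In Python, from plant import ctrl gives the robot as it stands. The module is installed in compiled form; this text tells all that it offers.
- The arm moves only by the tool send_rows, never from a script. Its argument "increments" is a list that holds one entry, the list of rows, each a list of 4 numbers: the shift along the world's x, y, z normalised to -1 to 1, where 1 is 0.2 m, then the turn about the world's z normalised to -1 to 1, where 1 is 1.5 rad. In form: [[[x, y, z, roll], ...]]. A call has 1 to 12 rows; each row is the pose to reach, as a shift and turn from the pose commanded when the call began; what a row does not reach only later rows make up. A row lasts 1/8 s, in which the tool goes at most 62.5 mm and 10.7 degrees, less where a joint would pass 70% of its speed; a pose out of reach is approached as far as the arm can. A call with a number of a shift or a turn outside -1 to 1 is refused whole. A call with a gripper value outside its range is refused whole. "jaw" is the opening, from 0 (shut) to 1 (fully open), set as the call begins (left out, the last holds). The fingers move at their own pace and stop on an object; the grip force is fixed at half the most. Time passes only in rows, so rows that repeat a pose let the fingers close. It gives the time, the measured TCP pose, the force, the opening and the grip force at its end, in the units of the state.
- ctrl.get_obs(): the state, without advancing time (a new reading comes with each control period).
- ctrl.snapshot(name): name is "scene" or "top"; returns the picture (480x640x3 uint8, red, green, blue); there is no depth.
- ctrl.calibration(name): a dict with "mtx" (3x3 intrinsics, pixels), "k1" (the pictures are not rectified: a ray, as slopes to the right and down, at radius r is drawn at 1 + k1 r^2 times it, then the intrinsics apply), "eye" and "attitude" of the camera in the world. Camera axes: x right, y up, looking along -z (the intrinsics and any distortion apply to the point x, -y, -z); pixel columns grow to the right and rows downward; lengths in m; the calibration is good to about 2 mm. A picture is of the moment at which its call begins. calibration takes no time and is no camera call.
- ctrl.close_job(): hands the job in; it is judged then, once.
Trained networks look in the newest picture that a camera, given by its name, has taken for a name from the list of things; names that differ only in an ending like _2 or _b are one class to them, and where a whole thing is asked for, a point or a joint stands for the part that bears it (a point fixed in the world has none). Each returns a list of dicts, best first, with "conf" (0 to 1); they miss things now and then, are a little off and sometimes report something else, mostly with a low value. They report only what shows in the picture. A call takes as long as a camera call.
- ctrl.trace(thing, camera): "mask" (480x640 bool, what is visible of it) and "bbox" ([left, top, right, bottom] in pixels, round what is visible of it).
- ctrl.spot_point(thing, camera): "pixel" ([row, column] in pixels: a listed point, or the origin of a listed thing).
The state is a dict: "clock": time; "joint_pos": joint angles; "qvel": joint speeds; "tau": joint torques, N m; "tool_pos": TCP position; "orientation": TCP orientation; "force": force on the tool from outside, world axes, zero at the start; "moment": the same for the moment, N m; "opening": finger opening in m; "gripper_force": force on a finger pad.
Only numpy, scipy, OpenCV 4.12 (cv2) and the standard library are available. Lean on these libraries where they do the work, as an engineer would, in place of code of your own. Each camera call takes 0.05 s, during which the arm holds its last target. There are 200 camera calls.

## Working session

There is one attempt and no reset: what is moved stays moved. The work goes in short steps, Python scripts to look and compute and a tool call to move; the robot and the scene stay as the last step left them, time stands still between calls to the robot, and variables do not carry over. Pictures are saved under pics/ and viewed, at most 11 in all, crops included, and the job is handed in when it is done.

Besides the shell and the picture viewer there is one more tool, called after "Emit:" as name(argument=value, ...), one argument or row to a line, values as JSON. send_rows: Moves the arm, as the interface text tells. Its arguments: {"type":"object","properties":{"increments":{"type":"array"},"jaw":{"type":"number"}},"required":["increments"]}

```bash
mkdir -p pics
cat > h.py <<'E'
import numpy as np, cv2
from plant import ctrl
def cal(n):
    c=ctrl.calibration(n); return c
def ray(n,pix):
    c=ctrl.calibration(n);K=np.array(c["mtx"]);u=(pix[1]-K[0,2])/K[0,0];v=(pix[0]-K[1,2])/K[1,1]
    rd=np.hypot(u,v);r=rd
    for _ in range(30): r=rd/(1+c["k1"]*r*r)
    s=r/rd if rd>0 else 1
    R=att(c);d=R@np.array([u*s,-v*s,-1]);return np.array(c["eye"]),d/np.linalg.norm(d)
def att(c):
    a=np.array(c["attitude"],float)
    if a.shape==(3,3): return a
    from scipy.spatial.transform import Rotation as Ro
    return Ro.from_euler('xyz',a,degrees=True).as_matrix()
def atz(n,pix,z):
    e,d=ray(n,pix);return e+d*(z-e[2])/d[2]
def proj(n,P):
    c=ctrl.calibration(n);K=np.array(c["mtx"]);p=att(c).T@(np.array(P)-np.array(c["eye"]))
    u,v=p[0]/-p[2],-p[1]/-p[2];f=1+c["k1"]*(u*u+v*v);return np.array([K[1,1]*v*f+K[1,2],K[0,0]*u*f+K[0,2]])
def tri(a,b):
    (e1,d1),(e2,d2)=a,b
    A=np.stack([d1,-d2],1);t=np.linalg.lstsq(A,e2-e1,rcond=None)[0]
    p,q=e1+d1*t[0],e2+d2*t[1];return (p+q)/2,np.linalg.norm(p-q)
E
python3 - <<'E'
from h import *
np.set_printoptions(precision=4,suppress=True)
for n in("scene","top"):
    im=ctrl.snapshot(n);cv2.imwrite(f"pics/{n}0.png",im[:,:,::-1]);print(n,ctrl.calibration(n))
things="slicer sleeve_mouth pin_hole handle_top pin_tip pin_head pin lime lime_center bowl honey_jar mustard_jar timer spice_a matchbox".split()
for t in things:
    r={}
    for n in("scene","top"):
        o=ctrl.spot_point(t,n)
        r[n]=o
        print(t,n,[(np.round(x["pixel"],1).tolist(),round(x["conf"],2)) for x in o[:3]])
    if r["scene"] and r["top"]:
        print("   ",*tri(ray("scene",r["scene"][0]["pixel"]),ray("top",r["top"][0]["pixel"])))
print(ctrl.grasp_offset,ctrl.get_obs())
E
```

```text
scene {'mtx': array([[547.3861,   0.    , 327.5056],
       [  0.    , 547.3861, 230.0929],
       [  0.    ,   0.    ,   1.    ]]), 'k1': -0.05765500279818625, 'eye': array([ 0.2347, -0.4355,  0.9873]), 'attitude': array([ 39.039 ,  -0.6775, -28.8505])}
top {'mtx': array([[457.6669,   0.    , 320.7922],
       [  0.    , 457.6669, 245.4819],
       [  0.    ,   0.    ,   1.    ]]), 'k1': -0.1207926243189185, 'eye': array([0.4814, 0.1574, 1.1901]), 'attitude': array([  5.1775,   0.8974, -89.5841])}
slicer scene [([289.0, 341.7], 0.97)]
slicer top [([255.7, 358.9], 0.86)]
    [0.5618 0.0795 0.0457] 0.004237135493383107
sleeve_mouth scene [([252.8, 301.4], 0.8), ([278.6, 336.9], 0.21)]
sleeve_mouth top []
pin_hole scene [([250.0, 342.5], 0.96)]
pin_hole top [([240.6, 332.5], 0.58)]
    [0.5979 0.1453 0.0778] 0.008123685560768396
handle_top scene [([216.5, 350.8], 0.72)]
handle_top top [([256.1, 399.3], 0.91)]
    [0.5389 0.0253 0.3425] 0.0006614852067795253
pin_tip scene [([268.5, 409.4], 0.55)]
pin_tip top []
pin_head scene [([255.3, 282.2], 0.52)]
pin_head top [([280.8, 314.3], 0.65)
[... 1018 characters left out ...]
157 0.0394] 0.009589454004146873
matchbox scene [([272.4, 410.6], 0.66), ([288.9, 341.8], 0.43), ([369.0, 429.2], 0.26)]
matchbox top [([196.2, 372.5], 0.63)]
    [0.7113 0.0457 0.0455] 0.00035491952238727654
0.0188 {'clock': 1.6, 'joint_pos': array([ 82.9703,  20.5464,   0.6829,   0.0006, -70.1371, -16.5075]), 'qvel': array([ 0.0748, -0.0307,  0.0738,  0.0615,  0.0041, -0.105 ]), 'tau': array([ -0.0008, -58.2376,  29.3296,   7.0026,   0.0126,  -0.    ]), 'tool_pos': array([0.2696, 0.6188, 0.2266]), 'orientation': array([179.9995,  -0.0008, -23.537 ]), 'force': array([0.5837, 0.1692, 0.6691]), 'moment': array([-0.0106,  0.0085,  0.008 ]), 'gripper_force': 0.0, 'opening': 0.08748146709220224}
```

View pics/scene0.png

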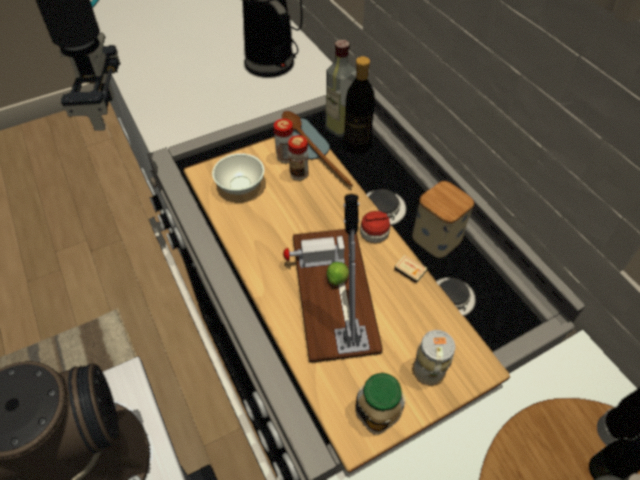

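View pics/top0.png

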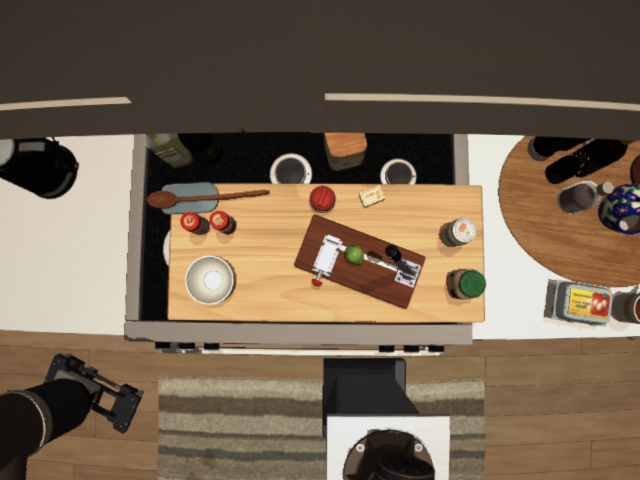

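The scene view shows the slicer mid-cover with the blade nearly vertical (handle ~ (350,210)), the lime at (338,272), the pin head at (287,255) and the bowl at (238,177). In the top view the lime is at (355,255) and the bowl at (210,280). Next I fit the poses.

```bash
cat > fit.py <<'E'
from h import *
from scipy.optimize import minimize
np.set_printoptions(precision=4,suppress=True)
def T(p,P): # slicer->world
    c,s=np.cos(p[2]),np.sin(p[2]);P=np.array(P,float)
    return np.stack([p[0]+c*P[...,0]-s*P[...,1],p[1]+s*P[...,0]+c*P[...,1],.0455+P[...,2]],-1)
if __name__=="__main__":
    ctrl.snapshot("scene");ctrl.snapshot("top")
    M={}
    for n in("scene","top"):
        for t in("slicer","lime","bowl","pin_head","blade"):
            o=ctrl.trace(t,n)
            if o: M[n,t]=o[0]["mask"];print(n,t,round(o[0]["conf"],2),o[0]["bbox"],o[0]["mask"].sum())
    def box(x0,x1,y0,y1,z0,z1): return np.array([[x,y,z] for x in(x0,x1) for y in(y0,y1) for z in(z0,z1)])
    B=[box(-.085,.055,-.15,.15,0,.018)]
    S=4
    def ren(n,p):
        m=np.zeros((480*S,640*S),np.uint8)
        for b in B:
            q=np.array([proj(n,x)[::-1] for x in T(p,b)])*S+S/2
            cv2.fillConvexPoly(m,cv2.convexHull(q.astype(np.int32)),1)
        return m
    # board hulls (blade excluded by opening the mask)
    def cost(p,ns):
        t=0
        for n in ns:
            g=cv2.resize(G[n],None,fx=S,fy=S,interpolation=cv2.INTER_NEAREST);m=ren(n,p)
            t+=1-(g&m).sum()/(g|m).sum()
        return t
    G={}
    for n in("scene","top"):
        if (n,"slicer") in M: 
            G[n]=M[n,"slicer"].astype(np.uint8);cv2.imwrite(f"pics/m_{n}.png",G[n]*255)
            # colour: dark-brown pixels and closing
    for ns in (["top"],["scene"],["top","scene"]):
        best=min((minimize(cost,[.56,.08,a],args=(ns,),method="Nelder-Mead",options=dict(initial_simplex=[[.56,.08,a],[.57,.08,a],[.56,.09,a],[.56,.08,a+.1]],xatol=1e-4,fatol=1e-4)) for a in(.3,.45)),key=lambda r:r.fun)
        print(ns,best.x,np.degrees(best.x[2]),best.fun)
    p=best.x
    for nm,P in dict(mouth=(-.07,.08,.038),hole=(.014,.08,.038),piv=(0,-.12,.038),far=(0,.143,.052)).items(): print(nm,T(p,np.array(P)),*[proj(n,T(p,np.array(P))) for n in("scene","top")])
    for t in("lime","bowl","pin_head"):
        r=[]
        for n in("scene","top"):
            if (n,t) in M:
                y,x=np.nonzero(M[n,t]);c=((y.min()+y.max())/2,(x.min()+x.max())/2);r.append(ray(n,c));print(t,n,c,(y.mean(),x.mean()),atz(n,c,{"lime":.0855,"bowl":.085,"pin_head":.0835}[t]))
        if len(r)==2: print(t,*tri(*r))
E
python3 fit.py
```

```text
scene slicer 0.65 [293.8, 192.1, 382.0, 362.3] 9140
scene lime 0.84 [323.4, 263.3, 350.4, 285.4] 396
scene bowl 0.67 [211.2, 157.8, 263.3, 197.3] 1616
top slicer 0.83 [294.5, 213.2, 427.9, 308.7] 6641
top lime 0.61 [345.1, 247.1, 361.4, 264.3] 259
top bowl 0.93 [184.0, 254.3, 233.3, 304.4] 1918
top blade 0.81 [386.6, 243.8, 414.5, 274.5] 412
['top'] [ 0.5589  0.0746 -0.3627] -20.779195811782706 0.061554391195294156Traceback (most recent call last):
  File "fit.py", line 36, in <module>
    best=min((minimize(cost,[.56,.08,a],args=(ns,),method="Nelder-Mead",options=dict(initial_simplex=[[.56,.08,a],[.57,.08,a],[.56,.09,a],[.56,.08,a+.1]],xatol=1e-4,fatol=1e-4)) for a in(.3,.45)),key=lambda r:r.fun)
  File "fit.py", line 36, in <genexpr>
    best=min((minimize(cost,[.56,.08,a],args=(ns,),method="Nelder-Mead",options=dict(initial_simplex=[[.56,.08,a],[.57,.08,a],[.56,.09,a],[.56,.08,a+.1]],xatol=1e-4,fatol=1e-4)) for a in(.3,.45)),key=lambda r:r.fun)
              ~~~~~~~~^^^^^^^^^^^^^^^^^^^^^^^^^^^^^^^^^^^^^^^^^^^^^^^^^^^^^^^^^^^^^^^^^^^^^^^^^^^^^^^^^^^^^^^^^^^^^^^^^^^^^^^^^^^^^^^^^^^^^^^^^^^^^^^^^^^^^^^^^^^^^^^^^^^^^^^^^^^
    res = _minimize_neldermead(fun, x0, args, callback, bounds=bounds,
                               **options)
    fxcc = func(xcc)
    fx = function(np.copy(x), *(wrapper_args + args))
  File "fit.py", line 27, in cost
    g=cv2.resize(G[n],None,fx=S,fy=S,interpolation=cv2.INTER_NEAREST);m=ren(n,p)
                                                                        ~~~^^^^^
  File "fit.py", line 20, in ren
    q=np.array([proj(n,x)[::-1] for x in T(p,b)])*S+S/2
                ~~~~^^^^^
  File "h.py", line 19, in proj
    c=ctrl.calibration(n);K=np.array(c["mtx"]);p=att(c).T@(np.array(P)-np.array(c["eye"]))
ValueError: time passes only in moves, steps and waits
```

```bash
sed -i 's/^from plant import ctrl/from plant import ctrl\nCAL={n:ctrl.calibration(n) for n in("scene","top")}/; s/ctrl.calibration(n)\;K/CAL[n];K/' h.py
sed -i 's/for a in(.3,.45))/for a in(-.3,-.4))/; s/\[.56,.08,a+.1\]/[.56,.08,a-.1]/' fit.py; time python3 fit.py
```

```text
scene slicer 0.72 [394.6, 255.9, 427.9, 281.1] 472
scene lime 0.69 [325.1, 261.8, 350.5, 284.9] 419
scene pin_head 0.6 [283.3, 250.8, 302.2, 261.4] 103
scene blade 0.76 [342.5, 193.8, 355.6, 341.4] 1051
top slicer 0.81 [292.3, 213.6, 430.9, 307.4] 6455
top lime 0.66 [345.6, 246.4, 362.1, 268.4] 273
top bowl 0.91 [182.3, 255.2, 232.7, 303.9] 1848
top blade 0.73 [383.2, 245.5, 415.0, 272.4] 363
['top'] [ 0.5596  0.0747 -0.3606] -20.66270058527801 0.06934830284378579
['scene'] [ 0.56  0.08 -0.3 ] -17.188733853924695 1.0
['top', 'scene'] [ 0.5596  0.0747 -0.3606] -20.66270058527801 1.0693483028437858
mouth [0.5223 0.1743 0.0835] [252.5841 301.7308] [269.8942 321.0975]
hole [0.6009 0.1446 0.0835] [248.2349 342.0558] [237.63   333.5203]
piv [ 0.5173 -0.0376  0.0835] [334.6802 351.7632] [272.4668 408.6092]
far [0.6101 0.2085 0.0975] [221.4634 331.0308] [233.0834 307.035 ]
lime scene (np.float64(273.0), np.float64(337.0)) (np.float64(272.97374701670645), np.float64(337.03341288782815)) [0.5604 0.0943 0.0855]
lime top (np.float64(255.0), np.float64(354.0)) (np.float64(254.63003663003664), np.float64(354.14285714285717)) [0.5588 0.0949 0.0855]
lime [0.5595 0.0946 0.0856] 0.0017501066764257281
bowl top (np.float64(279.5), np.float64(209.0)) (np.float64(279.5514069264069), np.float64(209.14718614718615)) [0.4966 0.4473 0.085 ]
pin_head scene (np.float64(254.5), np.float64(292.0)) (np.float64(254.2233009708738), np.float64(289.99029126213594)) [0.5025 0.1794 0.0835]
real	0m12.790s
user	0m8.720s
sys	0m4.494s
```

Emit:
send_rows(
  increments=[
    [[0.5,-1,0.57,-0.35],[0.5,-1,0.57,-0.35],[0.5,-1,0.57,-0.35],[0.5,-1,0.57,-0.35],[0.5,-1,0.57,-0.35]],
  ],
  jaw=0,
)

```text
clock: 3.42
tool_pos: [0.3714, 0.4168, 0.3444]
orientation: [-179.7, 0.1, -53.8]
force: [-0.3, 0.9, -0.1]
opening: 0.0433
gripper_force: 0.0
```

Emit:
send_rows(
  increments=[
    [[0.6,-1,0,-0.35],[0.6,-1,0,-0.35],[0.6,-1,0,-0.35],[0.6,-1,0,-0.35],[0.6,-1,0,-0.35]],
  ],
)

```text
clock: 4.05
tool_pos: [0.4905, 0.2169, 0.34]
orientation: [180.0, -0.0, -83.9]
force: [-0.8, 0.1, -0.5]
opening: 0.0008
gripper_force: 0.0
```

Emit:
send_rows(
  increments=[
    [[0.4,-0.57,0,-0.31],[0.4,-0.57,0,-0.31],[0.4,-0.57,0,-0.31],[0.4,-0.57,0,-0.31]],
  ],
)

```text
clock: 4.55
tool_pos: [0.5699, 0.1048, 0.3395]
orientation: [179.9, -0.1, -110.4]
force: [-0.1, 0.3, -0.2]
opening: 0.0004
gripper_force: 0.0
```

Emit:
send_rows(
  increments=[
    [[-0.03,-0.08,0,0],[-0.06,-0.16,0,0],[-0.09,-0.24,0,0],[-0.12,-0.32,0,0],[-0.15,-0.4,0,0],[-0.18,-0.48,0,0],[-0.21,-0.56,0,0],[-0.23,-0.61,0,0],[-0.23,-0.61,0,0]],
  ],
)

```text
clock: 5.68
tool_pos: [0.5229, -0.0182, 0.3403]
orientation: [179.9, -0.0, -110.4]
force: [0.5, -0.5, -0.3]
opening: 0.0006
gripper_force: 0.0
```

Run:
```python
from h import *
im=ctrl.snapshot("scene");cv2.imwrite("pics/s1.png",cv2.resize(im[120:420,200:500,::-1],(600,600)))
for n in("lime_center","handle_top"):
  print([(x["pixel"],round(x["conf"],2)) for x in ctrl.spot_point(n,"scene")[:2]])
```

```text
[([270.3, 336.6], 0.93)]
[([256.3, 363.6], 0.6)]
```

View pics/s1.png

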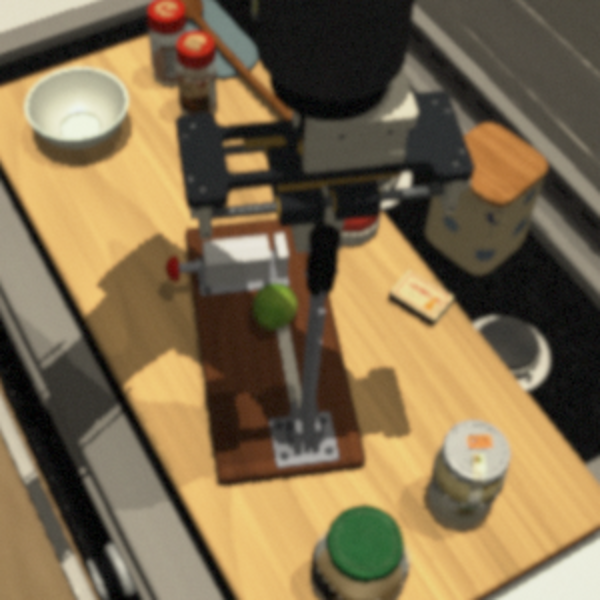

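Emit:
send_rows(
  increments=[
    [[0.18,0.565,0,0],[0.18,0.565,0,0],[0.18,0.565,0,0],[0.18,0.565,-0.3,0],[0.18,0.565,-0.6,0],[0.18,0.565,-0.9,0],[0.18,0.565,-0.9,0]],
  ],
  jaw=1,
)

```text
clock: 6.7
tool_pos: [0.5564, 0.0942, 0.1565]
orientation: [179.6, -0.4, -110.4]
force: [0.2, 0.3, 0.4]
opening: 0.0648
gripper_force: 0.0
```

Run:
```python
from h import *
ctrl.snapshot("scene");ctrl.snapshot("top")
for t in("lime","blade"):
  for n in("scene","top"):
    for x in ctrl.trace(t,n)[:1]:
        y,xx=np.nonzero(x["mask"]);print(t,n,x["conf"],x["bbox"],len(y),atz(n,((y.min()+y.max())/2,(xx.min()+xx.max())/2),.0855).round(4))
```

```text
lime scene 0.88 [324.6, 259.1, 349.0, 283.9] 398 [0.5613 0.0939 0.0855]
lime top 0.59 [181.3, 258.5, 230.8, 298.2] 1107 [0.5002 0.4498 0.0855]
blade scene 0.66 [348.1, 232.9, 370.6, 341.5] 1091 [0.5841 0.0464 0.0855]
blade top 0.86 [403.5, 261.0, 445.1, 275.0] 392 [ 0.5269 -0.0748  0.0855]
```

Emit:
send_rows(
  increments=[
    [[0.01,0,0,0],[0.01,0,-0.1,0],[0.01,0,-0.2,0],[0.01,0,-0.3,0],[0.01,0,-0.4,0],[0.01,0,-0.44,0],[0.01,0,-0.44,0]],
  ],
  jaw=1,
)

```text
clock: 7.88
tool_pos: [0.5617, 0.0958, 0.0727]
orientation: [180.0, -0.0, -110.3]
force: [-0.1, -0.6, 0.4]
opening: 0.0878
gripper_force: 0.0
```

Emit:
send_rows(
  increments=[
    [[0,0,0,0],[0,0,0,0],[0,0,0,0],[0,0,0,0],[0,0,0,0],[0,0,0,0],[0,0,0,0],[0,0,0,0]],
  ],
  jaw=0,
)

```text
clock: 8.88
tool_pos: [0.5616, 0.0958, 0.0726]
orientation: [-180.0, -0.0, -110.3]
force: [-1.3, 0.2, 1.6]
opening: 0.0412
gripper_force: 30.0
```

Emit:
send_rows(
  increments=[
    [[0,0,0.2,0],[0,0,0.4,0],[0,0,0.6,0],[0,0.1,0.65,0],[-0.1,0.4,0.65,0],[-0.15,0.65,0.65,0],[-0.2,0.9,0.65,0],[-0.2,0.9,0.65,0]],
  ],
)

```text
clock: 9.88
tool_pos: [0.5204, 0.2792, 0.2013]
orientation: [179.9, -0.1, -110.1]
force: [0.1, -1.1, -0.8]
opening: 0.0411
gripper_force: 30.0
```

Emit:
send_rows(
  increments=[
    [[-0.06,0.25,0,0],[-0.1,0.5,0,0],[-0.12,0.7,0,0],[-0.12,0.855,0,0],[-0.12,0.855,0,0],[-0.12,0.855,0,0]],
  ],
)

```text
clock: 10.62
tool_pos: [0.4973, 0.4461, 0.2016]
orientation: [180.0, -0.1, -110.3]
force: [-0.1, 0.3, -0.1]
opening: 0.0411
gripper_force: 30.0
```

Run:
```python
from h import *
im=ctrl.snapshot("scene");t=ctrl.snapshot("top")
cv2.imwrite("pics/s2.png",np.hstack([cv2.resize(im[80:280,150:350,::-1],(400,400)),cv2.resize(t[180:380,120:320,::-1],(400,400))]))
for n in("scene","top"):
    for x in ctrl.spot_point("bowl",n)[:1]: print(n,x["conf"],atz(n,x["pixel"],.0455).round(4))
    for x in ctrl.trace("bowl",n)[:1]: print(n,x["conf"],x["bbox"])
for P in((.497,.447,.0935),(.497,.447,.0455)): print(proj("scene",P),proj("top",P))
print(ctrl.get_obs()["tool_pos"],ctrl.get_obs()["opening"])
```

```text
scene 0.62 [0.4941 0.4533 0.0455]
scene 0.71 [211.1, 154.1, 264.0, 194.8]
top 0.7 [0.7017 0.1771 0.0455]
top 0.8 [196.7, 256.5, 232.5, 302.5]
[170.55140381 237.84897358] [279.27777328 208.22651492]
[184.98479548 240.15582748] [279.60558251 213.15100468]
[0.49778914 0.44621786 0.20290071] 0.041122309037685385
```

View pics/s2.png

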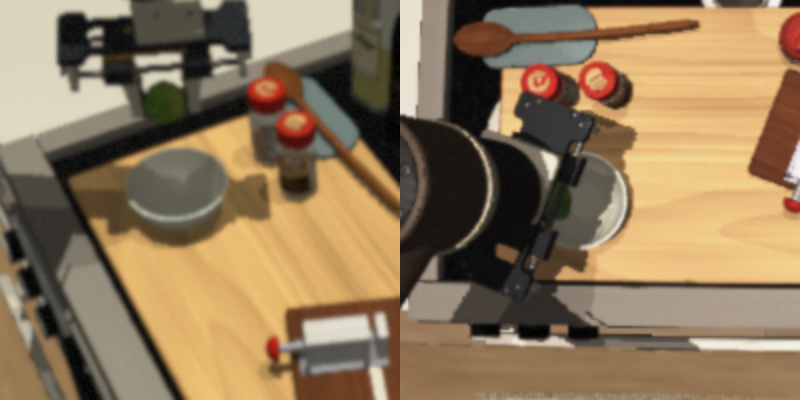

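The lime hangs over the bowl: in the crop the lime is at (165,103) and the bowl at (175,185). Next I lower it and release with a partial opening.

Emit:
send_rows(
  increments=[
    [[0,0,-0.15,0],[0,0,-0.3,0],[0,0,-0.4,0],[0,0,-0.5,0],[0,0,-0.58,0],[0,0,-0.58,0]],
  ],
)

```text
clock: 11.68
tool_pos: [0.4972, 0.446, 0.0854]
orientation: [180.0, -0.1, -110.4]
force: [-0.3, 0.5, 0.0]
opening: 0.0414
gripper_force: 30.0
```

Emit:
send_rows(
  increments=[
    [[0,0,0,0],[0,0,0,0],[0,0,0,0],[0,0,0.1,0],[0,0,0.3,0],[0,0,0.6,0],[0,0,0.8,0],[0,0,0.8,0]],
  ],
  jaw=0.62,
)

```text
clock: 12.68
tool_pos: [0.4989, 0.4482, 0.2516]
orientation: [-179.9, 0.4, -110.3]
force: [-0.4, -0.0, 0.2]
opening: 0.0543
gripper_force: 0.0
```

Run:
```python
from h import *
im=ctrl.snapshot("scene");t=ctrl.snapshot("top")
cv2.imwrite("pics/s3.png",np.hstack([cv2.resize(im[80:280,150:350,::-1],(400,400)),cv2.resize(t[180:380,120:320,::-1],(400,400))]))
for n in("scene","top"):
    for x in ctrl.spot_point("lime_center",n)[:1]: print(n,x["conf"],x["pixel"],atz(n,x["pixel"],.075).round(4))
    for x in ctrl.trace("bowl",n)[:1]: print(n,x["conf"],x["bbox"])
```

```text
scene 0.83 [177.7, 240.1] [0.4979 0.441  0.075 ]
scene 0.93 [211.4, 157.4, 264.9, 196.6]
top 0.69 [281.3, 211.4] [0.4924 0.4438 0.075 ]
top 0.72 [186.4, 253.1, 229.4, 304.1]
```

View pics/s3.png

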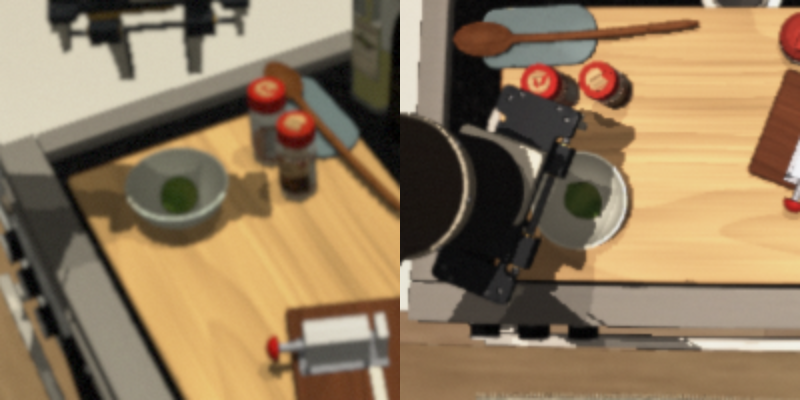

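The lime lies in the bowl (crop (178,195)). Next I fly over the blade to its far side.

Emit:
send_rows(
  increments=[
    [[0,-0.1,0.3,0],[0,-0.3,0.6,0],[0,-0.6,0.9,0],[0,-0.9,0.9,0],[0,-0.9,0.9,0],[0,-0.9,0.9,0]],
  ],
  jaw=0,
)

```text
clock: 13.72
tool_pos: [0.4977, 0.2656, 0.427]
orientation: [-180.0, 0.1, -110.4]
force: [0.4, 0.7, -0.1]
opening: 0.0022
gripper_force: 0.0
```

Emit:
send_rows(
  increments=[
    [[0,-0.3,0,0],[0,-0.6,0,0],[0,-0.85,0,0],[0,-1,0,0],[0,-1,0,0]],
  ],
)

```text
clock: 14.35
tool_pos: [0.4977, 0.066, 0.4255]
orientation: [179.9, -0.1, -110.4]
force: [0.0, 0.0, 0.1]
opening: 0.0001
gripper_force: 0.0
```

Emit:
send_rows(
  increments=[
    [[0,-0.3,0,0],[-0.02,-0.6,0,0],[-0.04,-0.9,0,0],[-0.04,-0.9,0,0],[-0.04,-0.9,0,0]],
  ],
)

```text
clock: 14.98
tool_pos: [0.4901, -0.1124, 0.4255]
orientation: [179.9, -0.0, -110.4]
force: [0.0, 1.2, 0.9]
opening: 0.0004
gripper_force: 0.0
```

Run:
```python
from h import *
from fit import T
im=ctrl.snapshot("scene");t=ctrl.snapshot("top")
p=(.5596,.0747,-.3606)
O=[]
for n in("scene","top"):
    for x in ctrl.spot_point("handle_top",n)[:1]: O.append((n,x["pixel"]));print(n,x["conf"],x["pixel"])
    for x in ctrl.trace("blade",n)[:1]: print(n,x["conf"],x["bbox"])
if len(O)==2:print(tri(ray(*O[0]),ray(*O[1])))
for d in(80,85,90,95,100):
    a=np.radians(d);r,h=.263,.014
    W=T(p,np.array([0,-.12+r*np.cos(a)-h*np.sin(a),.038+r*np.sin(a)+h*np.cos(a)]));print(d,W,proj("scene",W),proj("top",W))
print(ctrl.get_obs()["tool_pos"])
```

```text
scene 0.93 [257.7, 362.0]
scene 0.91 [348.0, 248.5, 363.6, 344.4]
top 0.62 [271.9, 321.5]
(array([0.57  , 0.1372, 0.0873]), np.float64(0.1275278643936044))
80 [ 0.5285 -0.0078  0.3449] [232.6163 356.2571] [261.8526 417.2304]
85 [ 0.5204 -0.0292  0.3467] [243.8347 359.0324] [266.2162 428.9521]
90 [ 0.5123 -0.0507  0.3465] [256.3485 361.8394] [270.6432 440.4648]
95 [ 0.5043 -0.0721  0.3443] [270.0514 364.6401] [275.0667 451.5956]
100 [ 0.4963 -0.0932  0.3401] [284.8009 367.3928] [279.4208 462.183 ]
[ 0.4898 -0.1121  0.4265]
```

Run:
```python
from h import *
from fit import T
p=(.5596,.0747,-.3606);S=np.array([.4898,-.112,.3405]);r,h=.258,.014
for d in(95,90,82,74,66,58,50,42,34,26,18,10,5,0,-1):
    a=np.radians(d)
    W=T(p,np.array([0,-.12+r*np.cos(a)-h*np.sin(a)-.010,.038+r*np.sin(a)+h*np.cos(a)]))
    print(d,W,((W-S)/.2).round(3))
```

```text
95 [ 0.5009 -0.081   0.3393] [ 0.055  0.155 -0.006]
90 [ 0.5088 -0.06    0.3415] [0.095 0.26  0.005]
82 [ 0.5215 -0.0263  0.3409] [0.159 0.428 0.002]
74 [0.5341 0.007  0.3354] [ 0.221  0.595 -0.026]
66 [0.5462 0.0393 0.3249] [ 0.282  0.756 -0.078]
58 [0.5578 0.0699 0.3097] [ 0.34   0.909 -0.154]
50 [0.5685 0.0982 0.2901] [ 0.393  1.051 -0.252]
42 [0.5781 0.1237 0.2665] [ 0.441  1.178 -0.37 ]
34 [0.5864 0.1459 0.2394] [ 0.483  1.289 -0.506]
26 [0.5934 0.1643 0.2092] [ 0.518  1.381 -0.657]
18 [0.5988 0.1786 0.1765] [ 0.545  1.453 -0.82 ]
10 [0.6025 0.1885 0.1421] [ 0.564  1.503 -0.992]
5 [0.604  0.1924 0.1199] [ 0.571  1.522 -1.103]
0 [0.6048 0.1945 0.0975] [ 0.575  1.532 -1.215]
-1 [0.6048 0.1947 0.093 ] [ 0.575  1.533 -1.238]
```

Emit:
send_rows(
  increments=[
    [[0,0,-0.2,0],[0,0,-0.4,0],[0,0,-0.43,0],[0,0,-0.43,0]],
  ],
)

```text
clock: 15.78
tool_pos: [0.49, -0.1131, 0.3417]
orientation: [-179.9, -0.0, -110.3]
force: [0.7, -0.0, 0.1]
opening: 0.0004
gripper_force: 0.0
```

Emit:
send_rows(
  increments=[
    [[0.05,0.13,0,0],[0.1,0.26,0,0],[0.13,0.35,0,0],[0.16,0.43,0,0],[0.19,0.51,-0.01,0],[0.22,0.6,-0.03,0],[0.25,0.68,-0.05,0],[0.28,0.76,-0.08,0],[0.31,0.83,-0.115,0],[0.34,0.91,-0.155,0],[0.34,0.91,-0.155,0]],
  ],
)

```text
clock: 17.15
tool_pos: [0.5575, 0.0701, 0.308]
orientation: [179.9, -0.1, -110.3]
force: [-0.1, -0.3, 0.3]
opening: 0.0004
gripper_force: 0.0
```

Run:
```python
from h import *
from fit import T
im=ctrl.snapshot("scene")
p=(.5596,.0747,-.3606)
for x in ctrl.spot_point("handle_top","scene")[:1]: print(x["conf"],x["pixel"])
for d in(50,55,60,65,70):
    a=np.radians(d);r,h=.263,.014
    W=T(p,np.array([0,-.12+r*np.cos(a)-h*np.sin(a),.038+r*np.sin(a)+h*np.cos(a)]));print(d,W,proj("scene",W))
o=ctrl.get_obs();print(o["tool_pos"],o["force"])
```

```text
50 [0.5731 0.1106 0.294 ] [194.431  341.8449]
55 [0.5664 0.0928 0.307 ] [197.3852 343.8809]
60 [0.5594 0.0741 0.3183] [201.6531 346.0823]
65 [0.552  0.0545 0.3278] [207.2855 348.438 ]
70 [0.5444 0.0343 0.3354] [214.3176 350.933 ]
[0.5576 0.0691 0.3092] [ 0.0363 -0.5726 -0.4213]
```

Run:
```python
from h import *
im=ctrl.snapshot("scene");t=ctrl.snapshot("top")
cv2.imwrite("pics/s4.png",np.hstack([cv2.resize(im[140:380,240:440,::-1],(400,480)),cv2.resize(t[160:360,260:460,::-1],(400,480))]))
```

```text
(no output)
```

View pics/s4.png

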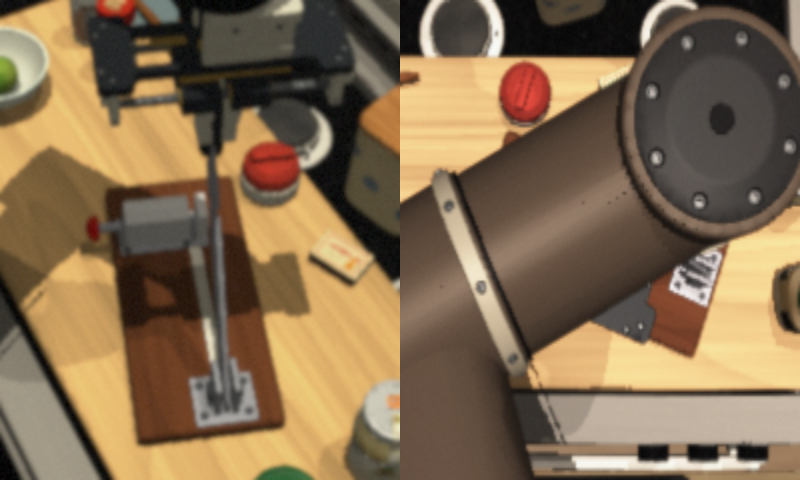

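The blade follows the fingers: it is now near 58°, with the handle under the fingertips at crop (210,130). I continue the arc.

Emit:
send_rows(
  increments=[
    [[0.03,0.07,-0.05,0],[0.055,0.14,-0.1,0],[0.08,0.21,-0.16,0],[0.1,0.27,-0.22,0],[0.12,0.33,-0.285,0],[0.145,0.38,-0.35,0],[0.16,0.43,-0.43,0],[0.18,0.47,-0.51,0],[0.19,0.51,-0.59,0],[0.205,0.545,-0.67,0],[0.215,0.57,-0.76,0],[0.225,0.595,-0.84,0]],
  ],
)

```text
clock: 18.85
tool_pos: [0.6025, 0.188, 0.1402]
orientation: [180.0, -0.0, -110.3]
force: [-0.2, -0.6, -0.3]
opening: 0.0005
gripper_force: 0.3
```

Emit:
send_rows(
  increments=[
    [[0,0.01,-0.05,0],[0.01,0.02,-0.11,0],[0.01,0.025,-0.17,0],[0.01,0.03,-0.22,0],[0.01,0.03,-0.25,0],[0.01,0.03,-0.25,0]],
  ],
)

```text
clock: 19.6
tool_pos: [0.605, 0.1938, 0.0965]
orientation: [-179.8, 0.1, -110.2]
force: [-14.1, -2.1, 36.1]
opening: 0.0004
gripper_force: 17.6
```

Run:
```python
from h import *
im=ctrl.snapshot("scene")
cv2.imwrite("pics/s5.png",cv2.resize(im[180:380,240:440,::-1],(600,600),interpolation=cv2.INTER_CUBIC))
for t in("handle_top","pin_hole","pin_head"):print(t,[(x["conf"],x["pixel"]) for x in ctrl.spot_point(t,"scene")[:1]])
print(proj("scene",(.6093,.2066,.0975)))
```

```text
handle_top [(0.58, [221.1, 329.7])]
pin_hole [(0.95, [248.1, 342.8])]
pin_head [(0.71, [253.5, 282.3])]
[222.20296603 331.15549107]
```

View pics/s5.png

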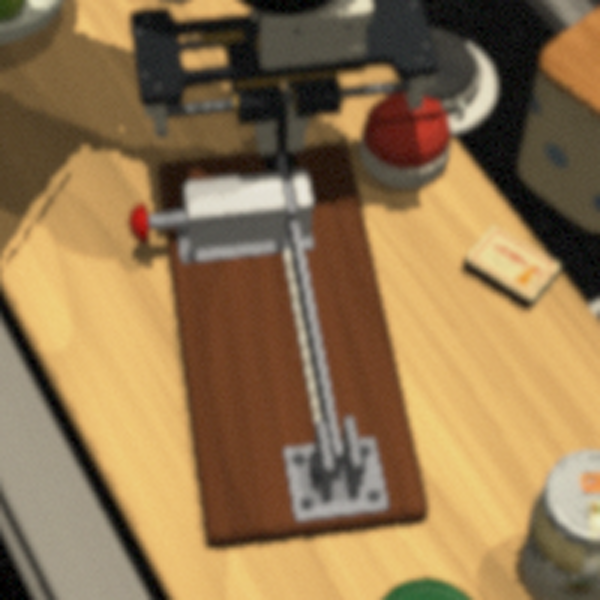

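The blade lies down in its guide (handle under the fingers at crop (285,140)) with 36 N on the stop. Next is the pin, whose head is at crop (140,222).

Emit:
send_rows(
  increments=[
    [[0,0,0.25,0],[0,0,0.5,0],[-0.3,0.02,0.5,0],[-0.6,0.04,0.5,0],[-0.83,0.06,0.5,0],[-0.83,0.06,0.5,0],[-0.83,0.06,0.3,0],[-0.83,0.06,0.1,0],[-0.83,0.06,-0.09,0],[-0.83,0.06,-0.09,0],[-0.83,0.06,-0.09,0]],
  ],
)

```text
clock: 21.18
tool_pos: [0.4396, 0.2063, 0.0745]
orientation: [-180.0, 0.0, -110.3]
force: [0.6, 1.0, -0.4]
opening: 0.0002
gripper_force: 0.0
```

Run:
```python
from h import *
from fit import T
from scipy.optimize import minimize
im=ctrl.snapshot("scene");t=ctrl.snapshot("top");p=(.5596,.0747,-.3606)
c=np.hstack([cv2.resize(im[200:300,250:350,::-1],(400,400),interpolation=cv2.INTER_CUBIC),cv2.resize(t[220:320,270:370,::-1],(400,400),interpolation=cv2.INTER_CUBIC)])
cv2.imwrite("pics/s6.png",c)
for n in("scene","top"):
  for q in("pin_head","sleeve_mouth","handle_top"):print(n,q,[(x["conf"],x["pixel"]) for x in ctrl.spot_point(q,n)[:1]])
  for X in(-.109,-.07):W=T(p,np.array([X,.08,.038]));print(n,X,W,proj(n,W))
  print("handle0",proj(n,T(p,np.array([0,.143,.052]))))
o=ctrl.get_obs();print(o["tool_pos"],o["force"])
```

```text
scene pin_head [(0.67, [254.2, 282.5])]
scene sleeve_mouth [(0.94, [253.7, 299.7])]
scene handle_top [(0.55, [220.1, 330.2])]
scene -0.109 [0.4858 0.188  0.0835] [254.6243 282.8193]
scene -0.07 [0.5223 0.1743 0.0835] [252.5884 301.7314]
handle0 [221.4666 331.0305]
top pin_head []
top sleeve_mouth [(0.61, [271.5, 321.0])]
top handle_top [(0.59, [236.1, 306.8])]
top -0.109 [0.4858 0.188  0.0835] [284.9836 315.2885]
top -0.07 [0.5223 0.1743 0.0835] [269.8958 321.1018]
handle0 [233.0854 307.0381]
[0.4387 0.206  0.0741] [ 0.813  -0.0977  1.0816]
```

View pics/s6.png

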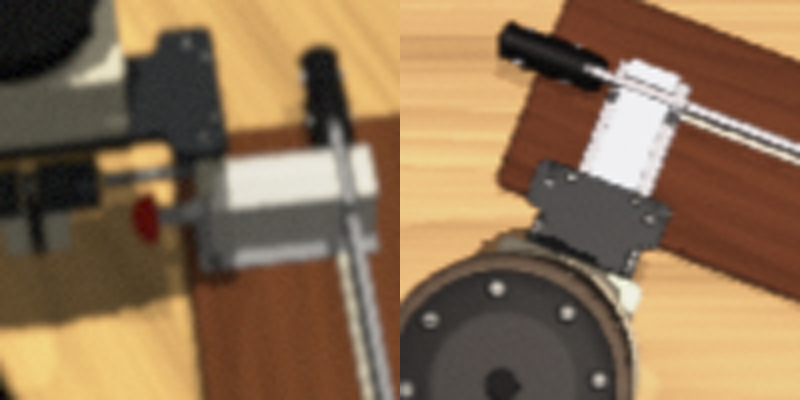

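Fingers sit behind the head (crop (147,218)), in line with the sleeve. Pushing along the bore.

Emit:
send_rows(
  increments=[
    [[0.02,-0.01,0,0],[0.04,-0.015,0,0],[0.06,-0.02,0,0],[0.08,-0.03,0,0],[0.1,-0.035,0,0],[0.12,-0.045,0,0],[0.14,-0.055,0,0],[0.16,-0.06,0,0],[0.18,-0.07,0,0],[0.2,-0.075,0,0],[0.215,-0.08,0,0],[0.215,-0.08,0,0]],
  ],
)

```text
clock: 23.08
tool_pos: [0.4818, 0.1898, 0.0735]
orientation: [-180.0, 0.0, -110.4]
force: [0.4, 0.4, 0.2]
opening: 0.0005
gripper_force: 0.0
```

Run:
```python
from h import *
im=ctrl.snapshot("scene")
cv2.imwrite("pics/s7.png",cv2.resize(im[210:290,260:360,::-1],(750,600),interpolation=cv2.INTER_CUBIC))
for q in("pin_head","pin_tip","sleeve_mouth"):print(q,[(x["conf"],x["pixel"]) for x in ctrl.spot_point(q,"scene")[:1]])
```

```text
pin_head [(0.73, [251.6, 301.5])]
pin_tip [(0.52, [172.3, 297.8])]
sleeve_mouth []
```

Emit:
send_rows(
  increments=[
    [[0.01,-0.005,0,0],[0.02,-0.01,0,0],[0.03,-0.01,0,0],[0.04,-0.015,0,0],[0.04,-0.015,0,0]],
  ],
)

```text
clock: 23.9
tool_pos: [0.4898, 0.1868, 0.0735]
orientation: [-180.0, 0.0, -110.4]
force: [-0.1, -0.8, -0.9]
opening: 0.0004
gripper_force: 0.0
```

View pics/s7.png

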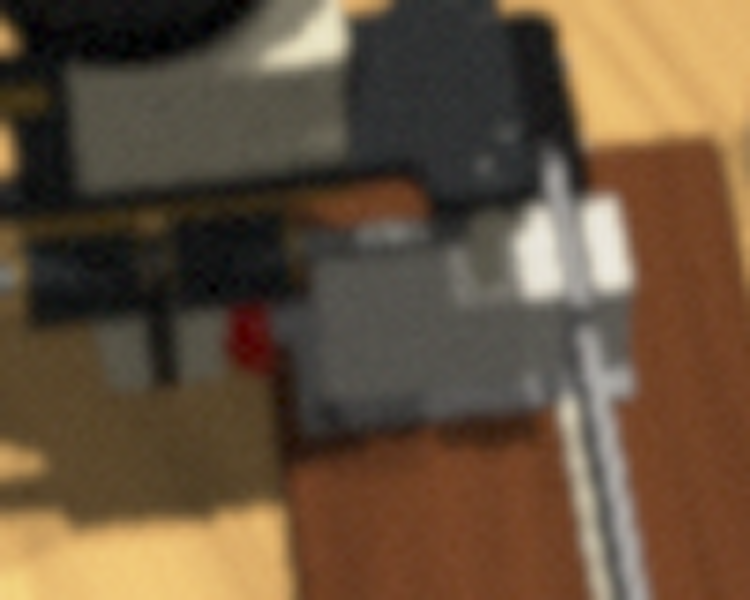

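The head (crop (250,338)) is moving in with the finger against it, and a short gap to the mouth remained. I push on gently until force builds.

Emit:
send_rows(
  increments=[
    [[0.01,-0.005,0,0],[0.02,-0.01,0,0],[0.03,-0.01,0,0],[0.03,-0.01,0,0]],
  ],
)

```text
clock: 24.4
tool_pos: [0.4948, 0.1846, 0.0733]
orientation: [179.9, -0.1, -110.4]
force: [-4.7, 0.3, 2.5]
opening: 0.0003
gripper_force: 2.2
```

Emit:
send_rows(
  increments=[
    [[0.01,-0.005,0,0],[0.02,-0.01,0,0],[0.02,-0.01,0,0]],
  ],
)

```text
clock: 24.78
tool_pos: [0.4953, 0.1841, 0.0732]
orientation: [179.6, -0.1, -110.4]
force: [-26.7, 16.5, 14.2]
opening: 0.0003
gripper_force: 15.3
```

Run:
```python
from h import *
im=ctrl.snapshot("scene")
cv2.imwrite("pics/s8.png",cv2.resize(im[210:290,260:360,::-1],(750,600),interpolation=cv2.INTER_CUBIC))
for q in("pin_head","pin_tip","sleeve_mouth"):print(q,[(x["conf"],x["pixel"]) for x in ctrl.spot_point(q,"scene")[:1]])
```

```text
pin_head [(0.47, [253.3, 295.7])]
pin_tip []
sleeve_mouth [(0.65, [254.9, 298.9])]
```

View pics/s8.png

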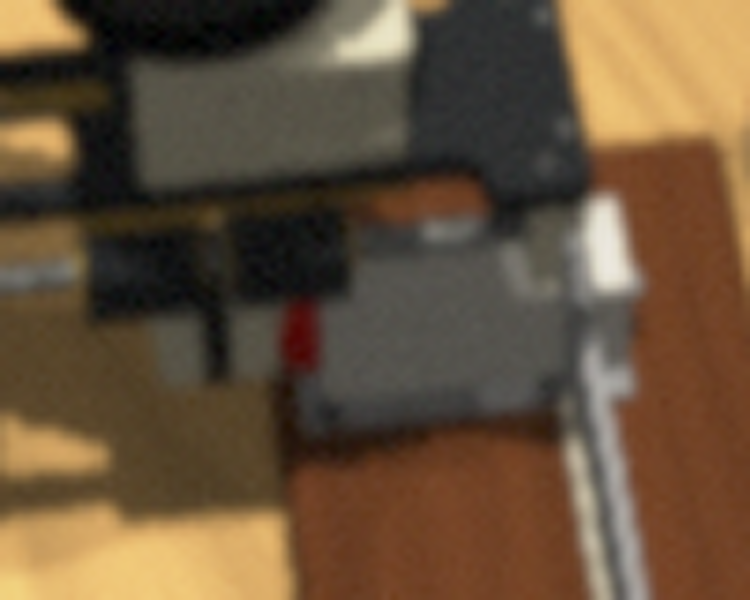

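The red head (crop (302,335)) is flush on the sleeve's mouth with a hard stop at 30 N. Back off and check.

Emit:
send_rows(
  increments=[
    [[-0.08,0.03,0,0],[-0.2,0.07,0,0],[-0.3,0.1,0.1,0],[-0.3,0.1,0.4,0],[-0.3,0.1,0.7,0],[-0.3,0.1,0.7,0],[-0.3,0.1,0.7,0]],
  ],
)

```text
clock: 25.85
tool_pos: [0.4393, 0.2027, 0.2136]
orientation: [-180.0, 0.0, -110.4]
force: [-0.2, -0.1, -1.5]
opening: 0.0003
gripper_force: 0.0
```

Run:
```python
from h import *
from fit import T
p=(.5596,.0747,-.3606);im=ctrl.snapshot("scene");ctrl.snapshot("top")
for n in("scene","top"):
  for q in("pin_head","pin_tip","handle_top","lime_center"):print(n,q,[(x["conf"],x["pixel"]) for x in ctrl.spot_point(q,n)[:1]])
for X in(-.084,.02):print(proj("scene",T(p,np.array([X,.08,.038]))),proj("top",T(p,np.array([X,.08,.038]))))
ob=ctrl.get_obs();print(ob["tool_pos"],ob["force"],ob["clock"])
cv2.imwrite("pics/s9.png",cv2.resize(im[150:330,200:440,::-1],(800,600),interpolation=cv2.INTER_CUBIC))
```

```text
scene pin_head [(0.45, [252.3, 296.6])]
scene pin_tip [(0.21, [411.4, 378.2])]
scene handle_top [(0.87, [221.0, 328.4])]
scene lime_center []
top pin_head []
top pin_tip [(0.52, [281.4, 212.5])]
top handle_top [(0.63, [234.5, 306.6])]
top lime_center [(0.62, [280.4, 210.0])]
[253.3181 294.9557] [275.3054 319.0179]
[247.9293 344.9142] [235.3412 334.4046]
[0.4395 0.2028 0.2133] [0.1117 0.1375 0.5372] 26.35
```

View pics/s9.png

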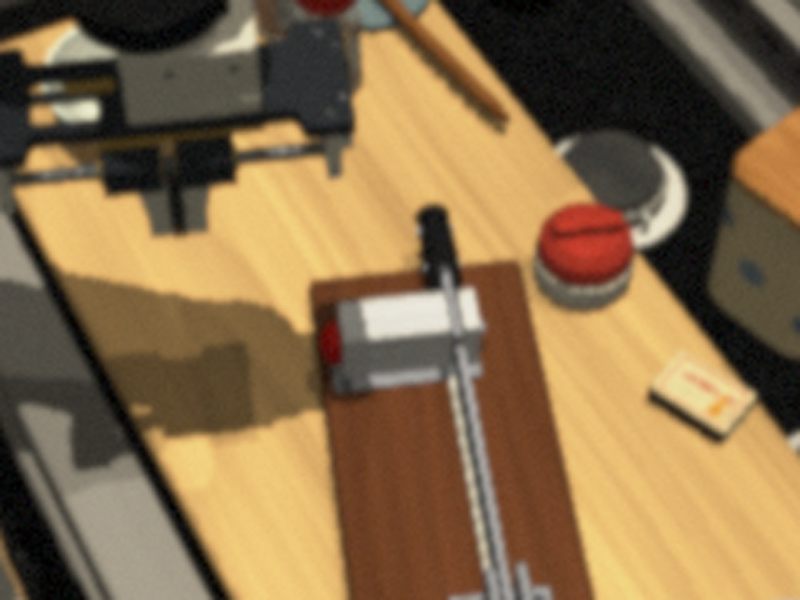

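The red head sits flush on the sleeve's mouth (crop (332,342)), the blade lies in its guide, and the robot is clear. Handing in.

```bash
python3 -c "
from plant import ctrl
print(ctrl.close_job())"
```

```text
the job is handed in; nothing more can be done
None
```

I handed the job in at about 26 s on the robot's clock: the lime is in the white bowl, the blade is down in its guide, and the pin is pushed in until its head sits on the sleeve's mouth; no pass or fail verdict was returned.

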